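Vent the dry box and crack its stuck lid

ROBOT

A 6-joint arm with a two-finger parallel gripper is mounted at the origin on a cart in front of the work surface, level with it; the furniture and walls round the work are solid. World frame = base frame: x ahead of the robot, y to its left, z up, the work surface at z = 0. Lengths are in m, angles in rad, forces in N, time in s.
With the tool pointing down it reaches from about 0.375 to 0.75 m from the base axis. Payload 9 kg.
Tool frame: the origin (TCP) lies midway between the tips of the shut fingers; the grasp point (between the pads) lies ctrl.grip_depth behind it (ctrl.grip_depth is the distance from the TCP to the grasp point, in m); z points along the fingers, y is the line along which they close (so a half turn about z gives the same grasp; the last joint's range is limited). The gripper opens to 85 mm and grips with 20 to 120 N. Pads are 22 mm wide; open, the fingers measure 114 mm over their backs; the gripper's body (76 mm by 85 mm) begins 54 mm behind the grasp point. The pads swing forward as they close: fully open they stand 13 mm farther back than shut.
Start: joints at [-1.436, 0.104, 0.097, 1.564, 0, 1.353], TCP at [0.207, -0.563, 0.231] pointing down, gripper open.
Joint ranges: [-2.99, 2.99], [-0.84, 1.86], [-1.1, 1.16], [-1.84, 2.11], [-1.51, 1.56], [-3.14, 3.14]. Speed limits (rad/s): [2.22, 2.22, 2.57, 3.14, 3.14, 3.14].

INTERFACE

Orientations are given as a 3x3 rotation matrix whose columns are the frame's x, y, z axes.
In Python, from station import ctrl gives the robot as it stands. The module is installed in compiled form; this text tells all that it offers.
- The arm moves only by the tool step_arm, never from a script. Its argument "series" is a list of rows, each a list of 3 entries, a list of its own where there are three numbers: the finger opening in cm, from 0 to 8.54, then the shift along the tool's x, y, z in cm, then the turn about the tool's z in degrees. A call has 1 to 12 rows; each row shifts and turns the commanded pose from where the row before left it, along the tool's axes as they then stand; what a row does not reach is not made up. A row lasts 1/8 s, in which the tool goes at most 62.5 mm and 10.7 degrees, less where a joint would pass 70% of its speed; a pose out of reach is approached as far as the arm can. A call is refused whole if a number of a shift passes 6.25 or a number of a turn 10.7, either way. A call with a gripper value outside its range is refused whole. The fingers move at their own pace and stop on an object; "force" is the grip in N (left out, the last holds). Time passes only in rows, so rows that do not move let the fingers close. It gives the time, the measured TCP pose, the force, the opening and the grip force at its end, in the units of the state.
- ctrl.get_state(): the state, without advancing time (a new reading comes with each control period).
- ctrl.read_camera(name): name is "scene" or "side" or "wrist"; returns a dict with "img" (400x640x3 uint8, red, green, blue), "range_z" (400x640 float32, m along the optical axis (not along the pixel's ray), 0 where there is no reading), "fx", "fy", "cx", "cy" (pixels), "dist_coeffs" ([k1, k2, p1, p2, k3] as OpenCV has them; the pictures are not rectified), "rvec" (rotation vector, rad) and "tvec" (3), from world to camera coordinates, as OpenCV has them. Camera axes: x right, y down, z forward; pixel columns grow to the right and rows downward; lengths in m; the calibration is good to about 2 mm. A picture is of the moment at which its call begins.
- ctrl.hand_in(): hands the job in; it is judged then, once.
Trained networks look in a picture, given as the dict that the camera call returned (one of the last four; its "shot" number tells which), for a name from the list of things; names that differ only in an ending like _2 or _b are one class to them, and where a whole thing is asked for, a point or a joint stands for the part that bears it (a point fixed in the world has none). Each returns a list of dicts, best first, with "score" (0 to 1); they miss things now and then, are a little off and sometimes report something else, mostly with a low value. They report only what shows in the picture. A call takes as long as a camera call.
- ctrl.search_frame(query, picture): "xy" ([column, row] in pixels, amid what is visible of it).
- ctrl.pinpoint(query, picture): "xy" ([column, row] in pixels: a listed point, or the origin of a listed thing).
The state is a dict: "t": time; "joint_positions": joint angles; "joint_vel": joint speeds; "tau": joint torques, N m; "eef_pos": TCP position; "tool_rot": TCP orientation; "ft_force": force on the tool from outside, world axes, zero at the start; "wrist_torque": the same for the moment, N m; "grip_width": opening from 0.0 (shut) to 1.0 (fully open); "gripper_force": force on a finger pad.
Only numpy, scipy, OpenCV 4.12 (cv2) and the standard library are available. Lean on these libraries where they do the work, as an engineer would, in place of code of your own. Each camera call takes 0.05 s, during which the arm holds its last target. There are 200 camera calls.

TASK

The lid of the grey dry box has stuck on its seal: press the vent pedal right down to its stop and keep it there for a moment to let air in, then let the pedal come back up. Next grip the bar handle on the lid, break the lid free, and finish holding it only slightly open, the front edge about 3 cm above where it lay shut, still in the gripper: do not let go, and do not let the lid fly wide open. Leave the spray can, the die grinder and the caliper round it where they are.

Things in the scene. Friction and masses are not known exactly. Their poses are not given: they have to be found in the camera images.
- dry_box: grey steel box fixed to the bench, 160 mm (x) by 220 mm (y), 80 mm high with its rubber rim, under a flat darker grey metal lid 172 x 228 x 6 mm. Origin: centre of its underside on the bench. x points from the front (handle side) to the hinge side, y along the handle bar, z up. It stands to the right of the vent valve
- lid (a joint): lid angle, rad: 0 shut, grows as the front edge rises (17 mm per 0.1 rad). The hinge axis runs along the box's y through point lid_hinge. The lid (about 0.45 kg) drops if let go. It is stuck: starting it takes a pull up of 12 to 22 N at the handle; the resistance peaks in the first 2 to 5 mm there, then falls away by 12 mm; from 0.1 rad on only the lid's weight is left (2 to 4 N at the handle)
- lid_hinge (a point): point on the hinge axis of the lid, mid width, 80 mm above the bench at the far (+x) side of the box; it does not move
- lid_handle (a point): centre of the dark round bar handle on the lid: 12 mm thick, 110 mm long along the box's y, 42 mm above the lid's top face, 128 mm above the bench when shut, on two 10 mm posts 45 mm either side. 135 mm in front of and 48 mm above the hinge axis; moves with the lid. Grip it from above between the posts, fingers closing along the box's x
- lid_edge (a point): middle of the lower front edge of the lid, 173 mm in front of the hinge axis; 80 mm above the bench when shut; moves with the lid
- vent_valve: dark steel base plate 150 mm (x) by 74 mm (y) fixed to the bench, with a small brass valve and the pedal over it. Origin: centre of its underside. x points from the free front end of the pedal to its hinge, z up
- pedal (a joint): angle of the pedal in rad: 0 up (at rest), 0.25 down at its stop. A spring pushes it up again; at the pad it takes about 7 N to start it and 11 N to hold it at the stop
- pedal_hinge (a point): point on the hinge axis of the pedal (along the valve's y), 44 mm above the bench, 55 mm behind the valve's origin; it does not move
- pedal_pad (a point): where to press: on top of the black ribbed rubber pad (62 mm long, 40 mm wide) of the pedal, mid width, 90 mm in front of the hinge axis. At rest the pedal rises toward its front by 0.2 rad and this point is 72 mm above the bench; at the stop it is 49 mm above the bench. Moves with the pedal
- spray_can: striped spray can standing upright, 59 mm thick, 198 mm high, loose, to be left alone; origin at the centre of its underside
- die_grinder: yellow and grey die grinder lying on the bench, 52 x 195 x 49 mm, long along its y, loose, to be left alone; origin at the centre of its underside
- caliper: sliding caliper lying on the bench near its front edge, 58 x 230 x 11 mm, long along its y, loose, to be left alone; origin at the centre of its underside

How it is judged:
On the way, in this order (a step that is already met when the one before it is completed fails the run):
1. the vent pedal is pressed down to its stop while the lid is shut (value of joint pedal above 0.225 rad and value of joint lid below 0.03 rad), for 0.3 s.
2. the pedal has come back up, the lid still shut (value of joint pedal below 0.04 rad and value of joint lid below 0.03 rad), for 0.1 s.
3. the lid is broken free of its seal (value of joint lid above 0.1 rad), for 0.1 s.
At the end, for the whole second after the job is handed in: The gripper still holds the lid, at rest, open by 0.125 to 0.24 rad (front edge about 22 to 41 mm above its shut place), with more than 1 N between fingers and lid, and the pedal is up again (value of joint lid between 0.125 and 0.24 rad and velocity of joint lid between -0.03 and 0.03 rad/s and contact force between the fingers and lid above 1 N and value of joint pedal below 0.04 rad); the arm keeps its last pose, push and grip.
It fails at once if the lid flies wide open (front edge over about 65 mm up) (value of joint lid above 0.4 rad).
It fails at once if the spray can is moved or tipped (distance of spray_can from where it was at the start of the episode above 0.03 m or angle between spray_can's own z axis and vertical above 0.4 rad).
It fails at once if the die grinder is moved (distance of die_grinder from where it was at the start of the episode above 0.03 m).
It fails at once if the caliper is moved (distance of caliper from where it was at the start of the episode above 0.03 m).
It also fails if it takes over 48 s, if anything falls off the work surface, if the arm or the gripper's body presses on something with over 40 N, if the wrist force passes 120 N, or if a joint passes its speed limit or range.

## Working session

There is one attempt and no reset: what is moved stays moved. The work goes in short steps, Python scripts to look and compute and a tool call to move; the robot and the scene stay as the last step left them, time stands still between calls to the robot, and variables do not carry over. Pictures are saved under pics/ and viewed, at most 10 in all, crops included, and the job is handed in when it is done.

Besides the shell and the picture viewer there is one more tool, called after "Call:" as a command line: name --argument value ..., lists and objects as JSON in quotes. step_arm: Moves the arm, as the interface text tells. Its arguments: {"type":"object","properties":{"series":{"type":"array","items":{"type":"array"}},"force":{"type":"number"}},"required":["series"]}

```bash
mkdir -p pics; cat > h.py <<'E'
import numpy as np, cv2
from station import ctrl
def cam(n):
    p=ctrl.read_camera(n); p['K']=np.array([[p['fx'],0,p['cx']],[0,p['fy'],p['cy']],[0,0,1]]);p['R']=cv2.Rodrigues(np.array(p['rvec'],float))[0];p['T']=np.array(p['tvec'],float).ravel();return p
def ray(p,xy):
    u=cv2.undistortPoints(np.array([[xy]],float),p['K'],np.array(p['dist_coeffs'],float))[0,0]
    d=p['R'].T@np.array([u[0],u[1],1]); return -p['R'].T@p['T'],d
def atz(p,xy,z):
    o,d=ray(p,xy); return o+d*(z-o[2])/d[2]
def atd(p,xy):
    o,d=ray(p,xy); c,r=int(round(xy[0])),int(round(xy[1])); w=p['range_z'][max(r-1,0):r+2,max(c-1,0):c+2]; w=w[w>0]
    return o+d*np.median(w) if w.size else None
def tri(obs):
    A=np.zeros((3,3));b=np.zeros(3)
    for p,xy in obs:
        o,d=ray(p,xy);d=d/np.linalg.norm(d);M=np.eye(3)-np.outer(d,d);A+=M;b+=M@o
    return np.linalg.solve(A,b)
E
python3 - <<'E'
from h import *
np.set_printoptions(precision=3,suppress=True)
P={n:cam(n) for n in('scene','side')}
for n,p in P.items(): cv2.imwrite(f'pics/{n}0.png',p['img'][:,:,::-1]); print(n,-p['R'].T@p['T'])
for q in['lid_handle','lid_hinge','lid_edge','dry_box','pedal_pad','pedal_hinge','vent_valve','spray_can','die_grinder','caliper']:
    ob=[]
    for n,p in P.items():
        r=ctrl.pinpoint(q,p)[:2]
        for k in r: print(q,n,np.array(k['xy']),round(k['score'],2),atd(p,k['xy']))
        if r: ob.append((p,r[0]['xy']))
    if len(ob)==2: print('  tri',tri(ob))
s=ctrl.get_state();print(s['t'],s['tool_rot'],ctrl.grip_depth,s['eef_pos'],s['grip_width'])
E
```

```text
scene [-0.295  0.446  1.181]
side [-0.031  0.922  0.588]
lid_handle scene [352.  183.5] 0.78 [0.29  0.094 0.461]
lid_handle side [324.4 179.5] 0.77 [ 0.57  -0.077  0.132]
lid_handle side [370.3 184.8] 0.6 [ 0.528 -0.363  0.026]
  tri [ 0.559 -0.065  0.136]
lid_hinge scene [340.9 170. ] 0.88 [ 0.673 -0.081  0.092]
lid_hinge side [294.3 184.3] 0.9 [ 0.697 -0.081  0.085]
  tri [ 0.694 -0.087  0.079]
lid_edge scene [357.5 195.8] 0.58 [0.25  0.099 0.457]
lid_edge side [335.7 196.3] 0.82 [ 0.54  -0.105  0.068]
  tri [ 0.53  -0.081  0.081]
dry_box scene [348.2 194.2] 0.57 [0.293 0.101 0.42 ]
pedal_pad scene [286.7 230.7] 0.55 [0.495 0.218 0.078]
pedal_pad side [290.6 244.4] 0.89 [0.48  0.239 0.071]
  tri [0.505 0.213 0.053]
pedal_hinge side [267.7 238.7] 0.61 [0.569 0.225 0.052]
pedal_hinge side [325.1 176.7] 0.35 [ 0.632 -0.184  0.095]
vent_valve scene [281.  237.9] 0.8 [0.518 0.236 0.014]
vent_valve scene [345.9 194. ] 0.65 [0.303 0.102 0.411]
vent_valve side [280.6 258.6] 0.64 [0.522 0.23  0.006]
  tri [0.519 0.235 0.011]
spray_can scene [228.9 258.1] 0.57 [0.5   0.433 0.032]
spray_can side [226.7 300.6] 0.74 [0.506 0.45  0.021]
  tri [ 0.525  0.433 -0.001]
die_grinder side [369.1 187.6] 0.55 [ 0.499 -0.289  0.046]
caliper scene [288.3 273.9] 0.83 [0.375 0.264 0.002]
caliper side [324.5 281.7] 0.69 [ 0.37   0.245 -0.   ]
  tri [0.36  0.267 0.021]
1.1 [[ 0.938  0.346  0.   ]
 [ 0.346 -0.938 -0.   ]
 [-0.     0.    -1.   ]] 0.0187 [ 0.207 -0.563  0.231] 0.9983977843415895
```

View pics/scene0.png

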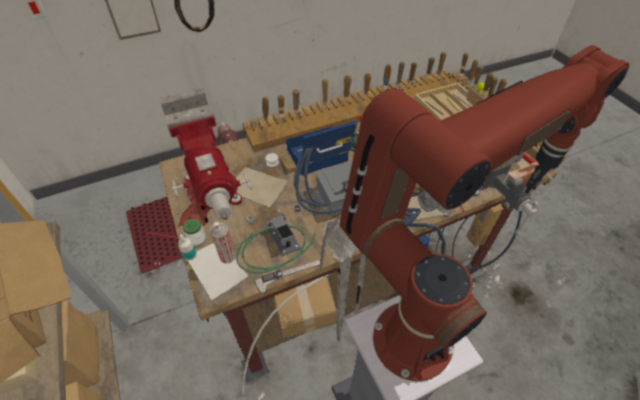

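View pics/side0.png

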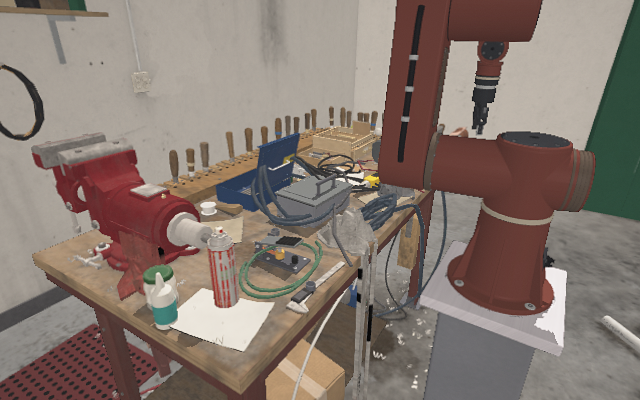

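Call:
step_arm --series '[[8.5,[0,0,-3],0],[8.5,[3.7,-3.9,-1.2],0],[8.5,[3.7,-3.9,-1.2],0],[8.5,[3.7,-3.9,-1.2],0],[8.5,[3.7,-3.9,-1.2],0],[8.5,[3.7,-3.9,-1.2],0],[8.5,[3.7,-3.9,-1.2],0],[8.5,[3.7,-3.9,-1.2],0],[8.5,[3.7,-3.9,-1.2],0],[8.5,[3.7,-3.9,-1.2],0],[8.5,[3.7,-3.9,0],0],[8.5,[0,0,0],-10]]'

```text
t: 2.6
eef_pos: [0.4206, -0.066, 0.3698]
tool_rot: [[0.861, 0.509, 0.001], [0.509, -0.861, 0.0], [0.001, 0.0, -1.0]]
ft_force: [-0.6, -0.4, 0.0]
grip_width: 0.996
gripper_force: 0.0
```

Call:
step_arm --series '[[8.5,[0,0,0],-10],[8.5,[0,0,0],-10],[8.5,[0,0,0],-10],[8.5,[0,0,0],-10],[8.5,[0,0,0],-10],[8.5,[0,0,0],0],[8.5,[0,0,0],0]]'

```text
t: 3.48
eef_pos: [0.4198, -0.0692, 0.3694]
tool_rot: [[0.174, 0.985, 0.0], [0.985, -0.174, -0.0], [-0.0, 0.0, -1.0]]
ft_force: [-0.2, -0.1, 0.2]
grip_width: 0.998
gripper_force: 0.0
```

```bash
cat > look.py <<'E'
from h import *
import sys
np.set_printoptions(precision=4,suppress=True)
tag=sys.argv[1]
P={n:cam(n) for n in('scene','side','wrist')}
for n,p in P.items(): cv2.imwrite(f'pics/{n}{tag}.png',p['img'][:,:,::-1])
print('wrist cam',-P['wrist']['R'].T@P['wrist']['T'])
for q in['lid_handle','lid_hinge','lid_edge','dry_box','pedal_pad','pedal_hinge','vent_valve','spray_can','die_grinder','caliper']:
    for n,p in P.items():
        for k in ctrl.pinpoint(q,p)[:1]: print(q,n,np.array(k['xy']),round(k['score'],2),atd(p,k['xy']))
s=ctrl.get_state();print(s['t'],s['tool_rot'],s['eef_pos'],s['ft_force'],s['joint_positions'])
E
python3 look.py 1
```

```text
wrist cam [0.4314 0.0015 0.5113]
lid_handle scene [352.  178.1] 0.75 [ 0.6162 -0.1006  0.0906]
lid_handle side [328.1 178.6] 0.91 [ 0.5678 -0.0978  0.1293]
lid_handle wrist [458.4 175.5] 0.69 [ 0.5749 -0.0965  0.1325]
lid_hinge scene [340.7 165.9] 0.85 [ 0.6986 -0.0928  0.0865]
lid_hinge side [292.6 183. ] 0.8 [ 0.8294 -0.2517  0.0029]
lid_hinge wrist [540.5 159.5] 0.62 [ 0.7026 -0.1055  0.0857]
lid_edge scene [358.2 196.6] 0.72 [ 0.5458 -0.093   0.0584]
lid_edge side [335.6 194.7] 0.93 [ 0.5364 -0.0973  0.0777]
lid_edge wrist [412.9 169.3] 0.72 [ 0.5356 -0.0917  0.0805]
dry_box scene [348.2 193.2] 0.57 [ 0.5558 -0.0535  0.086 ]
dry_box side [313.8 206.9] 0.78 [0.5479 0.0211 0.0758]
dry_box wrist [458.4 153. ] 0.66 [ 0.576  -0.0703  0.1337]
pedal_pad scene [289.2 230.4] 0.57 [0.4953 0.2088 0.0732]
pedal_pad side [287.1 243.7] 0.85 [0.4905 0.2397 0.07  ]
pedal_pad wrist [454.9 176.2] 0.26 [ 0.5708 -0.0967  0.1325]
pedal_hinge scene [275.  219.3] 0.65 [0.5779 0.2333 0.0531]
pedal_hinge side [265.4 239.2] 0.7 [0.5763 0.2267 0.0496]
vent_valve scene [280.9 236.5] 0.65 [0.4839 0.2443 0.0716]
vent_valve side [371.  184.3] 0.7 [ 0.5257 -0.365   0.0281]
spray_can scene [227.3 258.4] 0.85 [0.4983 0.4382 0.0363]
spray_can side [226.6 297.4] 0.97 [0.5045 0.451  0.0311]
die_grinder side [369.6 185.9] 0.56 [ 0.5292 -0.3603  0.022 ]
die_grinder wrist [417.8 329.7] 0.69 [ 0.5292 -0.3702  0.0415]
caliper scene [287.3 277.1] 0.55 [ 0.3663  0.2715 -0.0006]
caliper side [323.6 282.9] 0.89 [ 0.3698  0.2491 -0.0011]
5.125 [[ 0.17    0.9854  0.    ]
 [ 0.9854 -0.17   -0.0001]
 [-0.0001  0.     -1.    ]] [ 0.4198 -0.0692  0.3693] [-0.7616 -0.2247 -0.6119] [-0.4729 -0.3355 -0.0539  1.8523 -0.0001  1.2687]
```

View wrist.

View pics/wrist1.png

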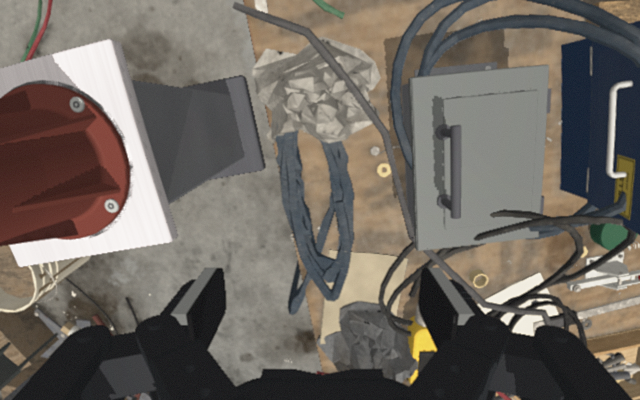

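Call:
step_arm --series '[[0,[3,0,1],0],[0,[5,0,1.5],0],[0,[5,0,1.5],0],[0,[5,0,1],0],[0,[2,0,0],0],[0,[0,0,0],0],[0,[0,0,0],0]]'

```text
t: 6.0
eef_pos: [0.4538, 0.1273, 0.3193]
tool_rot: [[0.17, 0.985, 0.0], [0.985, -0.17, -0.0], [-0.0, 0.0, -1.0]]
ft_force: [0.3, 0.3, -0.0]
grip_width: -0.001
gripper_force: 0.0
```

```bash
python3 - <<'E'
from h import *
np.set_printoptions(precision=4,suppress=True)
p=cam('wrist'); cv2.imwrite('pics/wrist2.png',p['img'][:,:,::-1])
for q in['pedal_pad','pedal_hinge','vent_valve','spray_can']:
    for k in ctrl.pinpoint(q,p)[:1]: print(q,np.array(k['xy']),round(k['score'],2),atd(p,k['xy']))
np.savez('w2.npz',**{k:p[k] for k in('img','range_z','K','R','T','dist_coeffs')})
s=ctrl.get_state();print(s['t'],s['tool_rot'],s['eef_pos'],s['ft_force'],s['grip_width'])
E
```

```text
pedal_pad [346.1  84.6] 0.58 [0.4962 0.2203 0.0711]
pedal_hinge [415.8  69. ] 0.66 [0.5801 0.2255 0.0498]
vent_valve [363.   85.6] 0.63 [0.5147 0.2163 0.0687]
6.25 [[ 0.1712  0.9852  0.0003]
 [ 0.9852 -0.1712 -0.0001]
 [-0.0001  0.0004 -1.    ]] [0.4539 0.1272 0.3194] [ 0.0464 -0.1154 -0.1218] -0.0010854383639970296
```

View pics/wrist2.png

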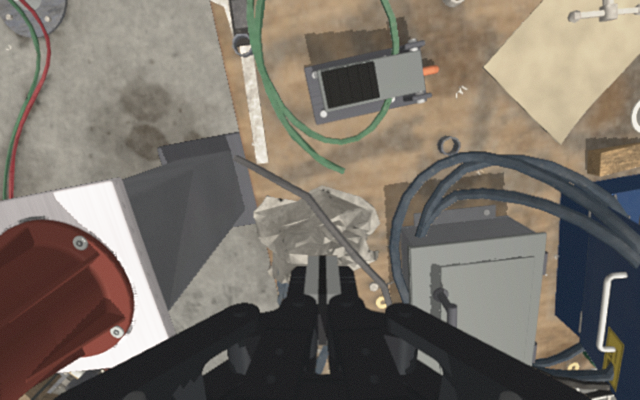

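Call:
step_arm --series '[[0,[3,0.9,0],0],[0,[4,0.9,0],0],[0,[3,0.9,3],0],[0,[0,0,5],0],[0,[0,0,5],0],[0,[0,0,5],0],[0,[0,0,3],0],[0,[0,0,1],0],[0,[0,0,0],0],[0,[0,0,0],0]]'

```text
t: 7.5
eef_pos: [0.4985, 0.2219, 0.101]
tool_rot: [[0.17, 0.985, 0.002], [0.985, -0.17, 0.0], [0.001, 0.002, -1.0]]
ft_force: [0.1, 0.5, -0.4]
grip_width: -0.002
gripper_force: 0.0
```

Call:
step_arm --series '[[0,[0,0,1],0],[0,[0,0,1],0],[0,[0,0,0.8],0],[0,[0,0,0.8],0],[0,[0,0,0.5],0],[0,[0,0,0.3],0],[0,[0,0,0],0],[0,[0,0,0],0]]'

```text
t: 8.5
eef_pos: [0.4964, 0.2219, 0.0554]
tool_rot: [[0.17, 0.986, -0.002], [0.986, -0.17, -0.0], [-0.0, -0.002, -1.0]]
ft_force: [-7.7, -1.0, 9.8]
grip_width: -0.002
gripper_force: 4.9
```

Call:
step_arm --series '[[0,[0,0,0.4],0],[0,[0,0,0.3],0],[0,[0,0,0.2],0],[0,[0,0,0],0],[0,[0,0,0],0]]'

```text
t: 9.12
eef_pos: [0.4969, 0.222, 0.0492]
tool_rot: [[0.169, 0.986, -0.0], [0.986, -0.169, -0.0], [-0.0, -0.0, -1.0]]
ft_force: [-18.1, -3.8, 33.8]
grip_width: 0.002
gripper_force: 17.3
```

Call:
step_arm --series '[[0,[0,0,-0.1],0],[0,[0,0,0],0],[0,[0,0,0],0],[0,[0,0,0],0],[0,[0,0,0],0]]'

```text
t: 9.75
eef_pos: [0.4969, 0.2219, 0.0494]
tool_rot: [[0.169, 0.986, -0.0], [0.986, -0.169, -0.0], [-0.0, -0.0, -1.0]]
ft_force: [-14.0, -2.5, 25.8]
grip_width: -0.001
gripper_force: 13.5
```

```bash
python3 - <<'E'
from h import *
np.set_printoptions(precision=4,suppress=True)
p=cam('side'); cv2.imwrite('pics/side3.png',cv2.resize(p['img'][200:300,220:360,::-1],None,fx=5,fy=5))
for q in['pedal_pad','pedal_hinge']:
    for k in ctrl.pinpoint(q,p)[:1]: print(q,np.array(k['xy']),round(k['score'],2),atd(p,k['xy']))
s=ctrl.get_state();print(s['t'],s['eef_pos'],s['ft_force'])
E
```

```text
pedal_pad [293.9 249.2] 0.84 [0.4814 0.2223 0.047 ]
pedal_hinge [266.4 237.3] 0.85 [0.5824 0.2151 0.0481]
9.9 [0.4969 0.2219 0.0494] [-14.564   -2.6223  27.0369]
```

View pics/side3.png

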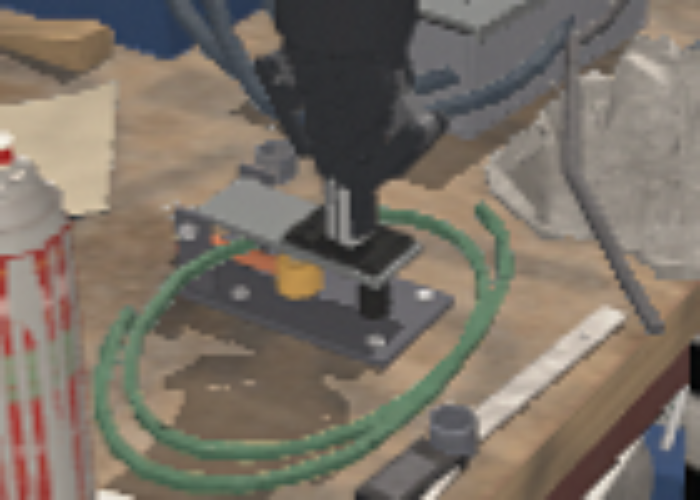

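Call:
step_arm --series '[[0,[0,0,-1],0],[0,[0,0,-2],0],[0,[0,0,-4],0],[0,[0,0,-5],0],[8.5,[0,0,-5],0],[8.5,[-3,0.5,-5],0],[8.5,[-5.5,1.4,0],0],[8.5,[-6,1.4,0],0],[8.5,[-6,1.4,0],0],[8.5,[-6,1.4,0],0],[8.5,[-6,1.4,0],0],[8.5,[-5,1.4,0],0]]'

```text
t: 11.4
eef_pos: [0.521, -0.1651, 0.267]
tool_rot: [[0.171, 0.985, -0.0], [0.985, -0.171, 0.0], [0.0, -0.0, -1.0]]
ft_force: [0.9, 0.2, 0.1]
grip_width: 0.993
gripper_force: 0.0
```

Call:
step_arm --series '[[8.5,[0,0,0],0],[8.5,[0,0,0],0]]'

```text
t: 11.65
eef_pos: [0.5211, -0.1625, 0.267]
tool_rot: [[0.17, 0.985, -0.001], [0.985, -0.17, 0.001], [0.001, -0.001, -1.0]]
ft_force: [0.4, 0.6, 0.2]
grip_width: 0.994
gripper_force: 0.0
```

```bash
python3 - <<'E'
from h import *
np.set_printoptions(precision=4,suppress=True)
p=cam('wrist'); cv2.imwrite('pics/wrist4.png',p['img'][:,:,::-1])
for q in['lid_handle','lid_hinge','lid_edge','dry_box']:
    for k in ctrl.pinpoint(q,p)[:1]: print(q,np.array(k['xy']),round(k['score'],2),atd(p,k['xy']))
# cloud of points in the handle's height band
z=p['range_z']; r,c=np.nonzero(z>0)
u=cv2.undistortPoints(np.stack([c,r],1).astype(float)[:,None],p['K'],np.array(p['dist_coeffs'],float))[:,0]
X=(np.c_[u,np.ones(len(u))]*z[r,c][:,None]-p['T'])@p['R']
m=(X[:,2]>.118)&(X[:,2]<.15)&(abs(X[:,0]-.573)<.05)&(abs(X[:,1]+.095)<.09)
H=X[m]; print(len(H),H.min(0),H.max(0),np.median(H,0))
(a,b),(w,h),ang=cv2.minAreaRect(H[:,:2].astype(np.float32)); print(a,b,w,h,ang)
v=np.linalg.svd(H[:,:2]-H[:,:2].mean(0),full_matrices=False)[2][0]; print('bar dir',v,np.degrees(np.arctan2(v[1],v[0])))
m=(X[:,2]>.08)&(X[:,2]<.092)&(abs(X[:,0]-.61)<.13)&(abs(X[:,1]+.095)<.14);print(cv2.minAreaRect(X[m][:,:2].astype(np.float32)),np.median(X[m][:,2]))
s=ctrl.get_state();print(s['t'],s['eef_pos'],s['tool_rot'],s['ft_force'])
E
```

```text
lid_handle [373.6 106.9] 0.61 [ 0.5733 -0.0961  0.1335]
lid_hinge [505.3  90.4] 0.97 [ 0.7045 -0.1014  0.0856]
lid_edge [325.6 108.5] 0.6 [ 0.5362 -0.0909  0.0835]
dry_box [398.7 101.1] 0.68 [ 0.6036 -0.0955  0.0879]
2118 [ 0.564  -0.1491  0.126 ] [ 0.5823 -0.0397  0.1356] [ 0.5726 -0.0905  0.1323]
0.5731185674667358 -0.09447155147790909 0.10929109901189804 0.012287070974707603 86.12310791015625
bar dir [-0.0643 -0.9979] -93.68739842548962
((0.6239140033721924, -0.10727880895137787), (0.20807865262031555, 0.1786128729581833), 86.41093444824219) 0.08745096141339051
11.9 [ 0.5215 -0.1619  0.2675] [[ 0.1685  0.9857  0.0003]
 [ 0.9857 -0.1685 -0.0002]
 [-0.0002  0.0004 -1.    ]] [ 0.0426 -0.0712  0.2082]
```

View pics/wrist4.png

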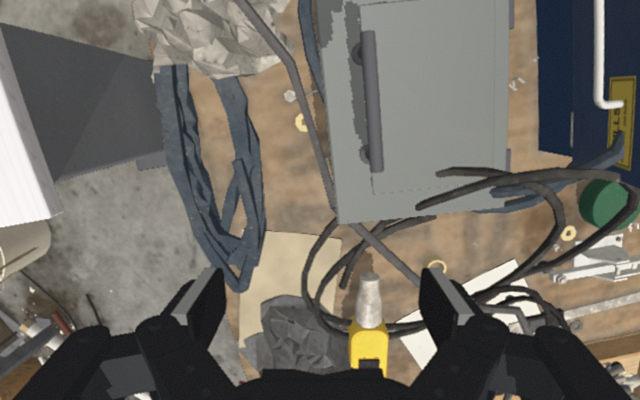

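Call:
step_arm --series '[[8.5,[2.5,1.3,0],0],[8.5,[2.5,1.3,0],0],[8.5,[2.5,1.3,0],0],[8.5,[0,0,2],-6],[8.5,[0,0,4],0],[8.5,[0,0,2],0],[8.5,[0,0,0],0],[8.5,[0,0,0],0]]'

```text
t: 12.9
eef_pos: [0.5731, -0.0958, 0.1889]
tool_rot: [[0.066, 0.998, 0.002], [0.998, -0.066, -0.001], [-0.001, 0.002, -1.0]]
ft_force: [0.4, -0.2, 0.1]
grip_width: 0.995
gripper_force: 0.0
```

```bash
python3 - <<'E'
from h import *
np.set_printoptions(precision=4,suppress=True)
p=cam('side')
for k in ctrl.pinpoint('lid_handle',p)[:1]: print(np.array(k['xy']),k['score'],atd(p,k['xy']))
s=ctrl.get_state();R=s['tool_rot'];e=np.array(s['eef_pos']);print(s['t'],e,R,s['ft_force'],'move cm',np.array(R).T@(np.array([.573,-.0945,.109])-e)*100)
E
```

```text
[325.2 178.6] 0.96 [ 0.5727 -0.0868  0.1317]
13.0 [ 0.5733 -0.0959  0.189 ] [[ 0.0662  0.9978  0.0023]
 [ 0.9978 -0.0662 -0.001 ]
 [-0.0008  0.0023 -1.    ]] [-0.6179 -0.8084 -0.5491] move cm [ 0.1491 -0.0566  8.0037]
```

Two views agree on the bar (0.573, −0.094, z≈0.128). Descend and grip.

Call:
step_arm --series '[[8.5,[0.1,0,2],0],[8.5,[0,0,3],0],[8.5,[0,0,2],0],[8.5,[0,0,1],0],[8.5,[0,0,0],0],[8.5,[0,0,0],0]]'

```text
t: 13.75
eef_pos: [0.5732, -0.0949, 0.1083]
tool_rot: [[0.066, 0.998, 0.001], [0.998, -0.066, -0.001], [-0.001, 0.001, -1.0]]
ft_force: [-1.0, 0.2, 0.1]
grip_width: 0.997
gripper_force: 0.0
```

Call:
step_arm --series '[[4,[0,0,0],0],[2,[0,0,0],0],[0.5,[0,0,0],0],[0.5,[0,0,0],0],[0.5,[0,0,0],0],[0.5,[0,0,0],0],[0.5,[0,0,0],0]]' --force 60

```text
t: 14.62
eef_pos: [0.5741, -0.0947, 0.1077]
tool_rot: [[0.066, 0.998, 0.003], [0.998, -0.066, -0.0], [-0.0, 0.003, -1.0]]
ft_force: [7.6, 0.2, -3.4]
grip_width: 0.118
gripper_force: 58.6
```

Call:
step_arm --series '[[0.5,[0,0.07,-0.2],0],[0.5,[0,0.07,-0.2],0],[0.5,[0,0.08,-0.2],0],[0.5,[0,0.08,-0.2],0],[0.5,[0,0.09,-0.2],0],[0.5,[0,0,0],0]]'

```text
t: 15.38
eef_pos: [0.5776, -0.0949, 0.1168]
tool_rot: [[0.066, 0.998, 0.002], [0.998, -0.066, 0.0], [0.0, 0.002, -1.0]]
ft_force: [9.2, -0.5, -5.3]
grip_width: 0.121
gripper_force: 59.3
```

Call:
step_arm --series '[[0.5,[0,0.1,-0.2],0],[0.5,[0,0.1,-0.2],0],[0.5,[0,0.1,-0.2],0],[0.5,[0,0.1,-0.2],0],[0.5,[0,0.1,-0.2],0],[0.5,[0,0.1,-0.2],0],[0.5,[0,0.1,-0.15],0],[0.5,[0,0,0],0],[0.5,[0,0,0],0],[0.5,[0,0,0],0]]'

```text
t: 16.62
eef_pos: [0.5835, -0.0953, 0.1295]
tool_rot: [[0.066, 0.998, -0.001], [0.998, -0.066, 0.0], [0.0, -0.001, -1.0]]
ft_force: [6.0, -0.6, -7.8]
grip_width: 0.115
gripper_force: 58.3
```

```bash
python3 - <<'E'
from h import *
np.set_printoptions(precision=4,suppress=True)
for n in('side','scene'):
    p=cam(n)
    if n=='side': cv2.imwrite('pics/side5.png',cv2.resize(p['img'][130:250,230:390,::-1],None,fx=5,fy=5))
    for q in('lid_edge','lid_handle','pedal_pad'):
        for k in ctrl.pinpoint(q,p)[:1]: print(n,q,np.array(k['xy']),round(k['score'],2),atd(p,k['xy']))
s=ctrl.get_state();print(s['t'],s['eef_pos'],s['ft_force'],s['gripper_force'])
E
```

```text
side lid_edge [336.9 187. ] 0.87 [ 0.5354 -0.1026  0.1044]
side lid_handle [322.9 170.1] 0.98 [ 0.5855 -0.092   0.1578]
side pedal_pad [292.9 243.2] 0.61 [0.4744 0.2358 0.0749]
scene lid_handle [278.2 237. ] 0.65 [0.5318 0.2422 0.0062]
scene pedal_pad [287.9 231.1] 0.79 [0.4943 0.2141 0.0733]
17.025 [ 0.5835 -0.0952  0.1295] [ 5.9265 -1.226  -9.3206] 58.30393731594086
```

View pics/side5.png

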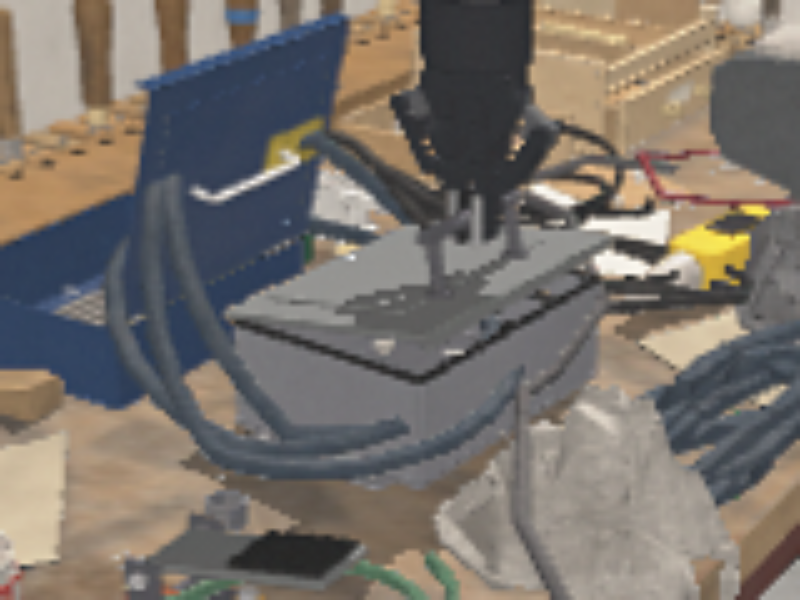

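```bash
python3 -c "
from station import ctrl
print(ctrl.hand_in())"
```

```text
the job is handed in; nothing more can be done
None
```

I pressed the pedal to its stop, held it and let it come back up, then broke the lid free and handed in with it still gripped. It was open about 0.17 rad by my estimate, with the front edge roughly 2.5–3 cm up. The hand-in gave no verdict, and the arm never touched the spray can, die grinder or caliper, though I did not re-measure them at the end.

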